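# Feed ring cores through the gate of a loading tray

## Task

With the fingertips, sweep the three dark ring cores across the loading tray, one at a time, through the narrow gate between the blue rails, until all three lie flat in the sunken slot one behind the other. Only push the cores: keep them on the tray and do not lift or overturn them. Leave the wound coil and the coil former on the tray's ledges, the glue bottle and the solder reel where they stand.

Things in the scene. Friction and masses are not known exactly. Their poses are not given: they have to be found in the camera images.
- tray: fixed loading tray, white deck with blue rails, 290 (x) x 170 (y) x 17 mm. Origin: centre of its underside, on the worktop; x points from feed area to slot, z up. In its frame, mm: deck z = 12, all rails 5 mm above it (top z = 17). Feed area x -136 to -50, y -71 to 71, railed on 3 sides; two straight funnel rails lead from about (-50, +-67) to the gate. Fingertips at z 19 to 23 clear all rails.
- gate (a point): middle of the gate, at deck height, at x = 15, y = 0, z = 12 mm of the tray: the opening between the blue rails, 35 mm wide in y. Past it a lane of the same width, between rails 8 mm thick, stays at deck height to the step at x = 30.
- slot_start (a point): middle of the step, on the slot's floor, at x = 30, y = 0, z = 9 mm of the tray. Here the lane drops 3 mm into the slot, 35 mm wide; a core pushed wholly past the step drops in by itself (top then z = 27) and one pushed in behind it pushes it along.
- slot_end (a point): middle of the end stop's face, on the slot's floor, at x = 130, y = 0, z = 9 mm of the tray: the slot is 100 mm long, room for three cores in a row and 10 mm to spare. White ledges at deck height lie outside the rails on both sides of it.
- core_a: dark grey ferrite ring core lying flat on the tray, 30 mm outside diameter, 16 mm hole, 18 mm tall, about 45 g; loose. Origin at the centre of its underside, z up.
- core_b: dark grey ferrite ring core lying flat on the tray, 30 mm outside diameter, 16 mm hole, 18 mm tall, about 45 g; loose. Origin at the centre of its underside, z up.
- core_c: dark grey ferrite ring core lying flat on the tray, 30 mm outside diameter, 16 mm hole, 18 mm tall, about 45 g; loose. Origin at the centre of its underside, z up.
- wound_coil: yellow wound toroid coil lying on the tray's ledge on the +y side of the slot, about 30 x 34 x 9 mm, loose, not to be moved. Origin near the centre of its underside.
- coil_former: cream coil former standing on the tray's ledge on the -y side of the slot, 22 x 27 x 32 mm, loose, not to be moved. Origin at the centre of its underside.
- glue_bottle: white glue bottle with red cap, 32 mm diameter, 87 mm tall, standing on the worktop to the right of the tray, loose, not to be moved. Origin at the centre of its underside.
- solder_reel: reel of solder with blue flanges, 54 mm diameter, 36 mm tall, standing on the worktop to the right of the tray, loose, not to be moved. Origin at the centre of its underside.
Things that resemble listed ones, but are neither listed nor needed, are in the scene too. Leave any red look-alike of the core_a alone.

How it is judged:
By the outcome, as a careful person would: the job done as asked, in the order asked, and still so for the second after the job is handed in, with the robot touching nothing.
It also fails if it takes over 48 s, if anything falls off the work surface, if the arm or the gripper's body presses on something with over 40 N, if the wrist force passes 120 N, or if a joint passes its speed limit or range.

## Robot

A 7-joint arm with a two-finger parallel gripper is mounted at the origin on a cart in front of the work surface, level with it; the furniture and walls round the work are solid. World frame = base frame: x ahead of the robot, y to its left, z up, the work surface at z = 0. Lengths are in m, angles in rad, forces in N, time in s.
With the tool pointing down it reaches from about 0.4 to 0.85 m from the base axis. Payload 6.9 kg.
Tool frame: the origin (TCP) lies at the very end of the fingers, on their centre line; the grasp point (between the pads) lies 19 mm behind it (bot.grip_depth is the z of the grasp point in the tool frame, in m); z points along the fingers, y is the line along which they close (so a half turn about z gives the same grasp; the last joint's range is limited). The gripper opens to 85 mm and grips with 20 to 120 N. Pads are 22 mm wide; open, the fingers measure 114 mm over their backs; the gripper's body (76 mm by 85 mm) begins 54 mm behind the grasp point. The pads swing forward as they close: fully open they stand 13 mm farther back than shut.
Start: joints at [1.216, 0.507, -0.238, 1.5, 0.126, 1.149, -0.155], TCP at [0.278, -0.56, 0.231] pointing down, gripper open.
Joint ranges: [-3.08, 3.08], [-0.24, 2.05], [-1.43, 1.35], [0, 2.5], [-1.52, 4.66], [0.17, 1.96], [-2.89, 2.89]. Speed limits (rad/s): [2.39, 2.39, 3.14, 3.14, 3.14, 3.14, 3.14].

## Interface

Orientations are given as a 3x3 rotation matrix whose columns are the frame's x, y, z axes.
In Python, from cell import bot, cams, job_done gives the robot as it stands.
- The arm moves only by the tool apply_moves, never from a script. Its argument "moves" is a list of rows, each a list of 2 entries, a list of its own where there are three numbers: the shift along the tool's x, y, z in m, then the turn about the tool's z in rad. A call has 1 to 5 rows; each row shifts and turns the commanded pose from where the row before left it, along the tool's axes as they then stand; what a row does not reach is not made up. A row lasts 1/12 s, in which the tool goes at most 41.7 mm and 7.16 degrees, less where a joint would pass 70% of its speed; a pose out of reach is approached as far as the arm can. A call is refused whole if a number of a shift passes 0.0417 or a number of a turn 0.125, either way. A call with a gripper value outside its range is refused whole. "jaw" is the finger opening in m, from 0 to 0.0854, set as the call begins (left out, the last holds). The fingers move at their own pace and stop on an object; "grip_force" is the grip in N (left out, the last holds). Time passes only in rows, so rows that do not move let the fingers close. It gives the time, the measured TCP pose, the force, the opening and the grip force at its end, in the units of the state.
- bot.read_state(): the state, without advancing time (a new reading comes with each control period).
- cams.read_camera(name): name is "scene" or "top" or "wrist"; returns the picture (384x512x3 uint8, red, green, blue); there is no depth.
- cams.camera_info(name): a dict with "intrinsics" (3x3 intrinsics, pixels), "origin" and "orientation" of the camera in the world; the wrist camera has in their place "hand_eye" (4x4, takes a point from camera to tool coordinates, whose origin is the TCP and whose axes are the flange's). Camera axes: x right, y down, z forward; pixel columns grow to the right and rows downward; lengths in m; the calibration is good to about 2 mm. A picture is of the moment at which its call begins: read the wrist's pose just before it. camera_info takes no time and is no camera call.
- job_done(): hands the job in; it is judged then, once.
The state is a dict: "time": time; "joint_positions": joint angles; "qd": joint speeds; "joint_efforts": joint torques, N m; "position": TCP position; "tcp_rot": TCP orientation; "ft_force": force on the tool from outside, world axes, zero at the start; "ft_torque": the same for the moment, N m; "opening": finger opening in m; "finger_force": force on a finger pad.
Only numpy, scipy, OpenCV 4.12 (cv2) and the standard library are available. Lean on these libraries where they do the work, as an engineer would, in place of code of your own. Each camera call takes 0.05 s, during which the arm holds its last target. There are 200 camera calls.

## Working session

There is one attempt and no reset: what is moved stays moved. The work goes in short steps, Python scripts to look and compute and a tool call to move; the robot and the scene stay as the last step left them, time stands still between calls to the robot, and variables do not carry over. Pictures are saved under pics/ and viewed, at most 10 in all, crops included, and the job is handed in when it is done.

Besides the shell and the picture viewer there is one more tool, called after "Request:" as name(argument=value, ...) on one line, values as JSON. apply_moves: Moves the arm, as the interface text tells. Its arguments: {"type":"object","properties":{"moves":{"type":"array"},"jaw":{"type":"number"},"grip_force":{"type":"number"}},"required":["moves"]}

```bash
mkdir -p pics; ls; python3 - <<'E'
from cell import bot,cams
import cv2,numpy as np
s=bot.read_state();print(s['time'],s['position'],s['tcp_rot'],s['opening'])
ims=[]
for n in['scene','top']:
    im=cams.read_camera(n);cv2.imwrite(f'pics/{n}0.png',im[:,:,::-1]);i=cams.camera_info(n);print(n,i)
    ims.append(im)
E
```

```text
pics
0.0 [ 0.2776188  -0.55938644  0.23043346] [[ 8.95697757e-01  4.44662606e-01 -8.34134665e-04]
 [ 4.44663385e-01 -8.95696383e-01  1.56935966e-03]
 [-4.92958471e-05 -1.77658107e-03 -9.99998421e-01]] 0.08564216429190524
scene {'intrinsics': array([[415.38970839,   0.        , 259.75933937],
       [  0.        , 415.38970839, 192.61637151],
       [  0.        ,   0.        ,   1.        ]]), 'origin': array([0.1210918 , 0.23466604, 0.65001263]), 'orientation': array([[-0.86000708, -0.34562816,  0.3754051 ],
       [-0.50982304,  0.55078403, -0.66084599],
       [ 0.02163985, -0.7597224 , -0.64988737]])}
top {'intrinsics': array([[423.75512882,   0.        , 252.52163098],
       [  0.        , 423.75512882, 193.62915833],
       [  0.        ,   0.        ,   1.        ]]), 'origin': array([ 0.3794635 , -0.36577536,  1.02870937]), 'orientation': array([[ 0.01503205, -0.99665101,  0.08037909],
       [-0.99964878, -0.01322514,  0.02296526],
       [-0.02182533, -0.08069607, -0.99649977]])}
```

View pics/top0.png

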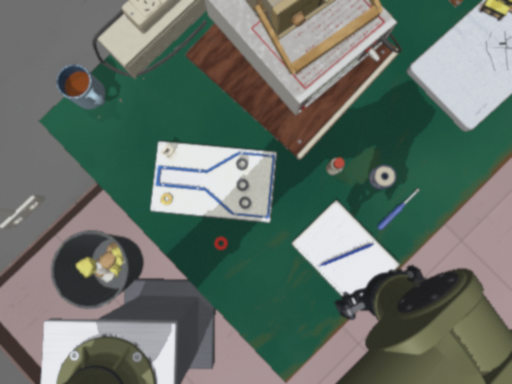

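View pics/scene0.png

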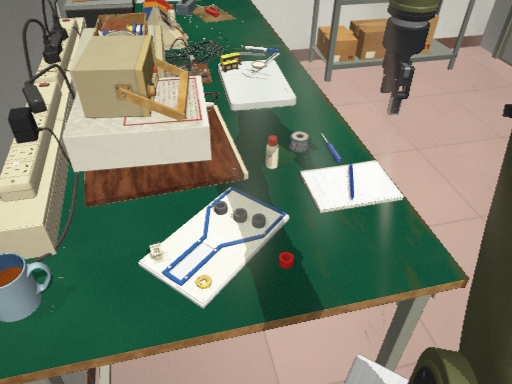

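The top view shows the tray at about px (214,182), with its slot pointing image-left, which is world +y. Three dark cores sit at px (243,163), (243,184) and (245,202). The red look-alike is off the tray at (221,243), and the bottle and reel stand at (336,166) and (383,177). Next I'll measure positions.

```bash
cat > h.py <<'E'
from cell import bot,cams
import cv2,numpy as np
def ray(n,uv,z):
    i=cams.camera_info(n);K=i['intrinsics'];R=np.array(i['orientation']);o=np.array(i['origin'])
    uv=np.atleast_2d(uv).astype(float)
    d=np.c_[(uv-K[:2,2])/K[0,0],np.ones(len(uv))]@R.T
    return o+d*((z-o[2])/d[:,2])[:,None]
def cores(n,im,T=None,z=.030,verbose=0):
    """dark blobs on the tray: world xy of top-ring centres"""
    hsv=cv2.cvtColor(im,cv2.COLOR_RGB2HSV)
    m=((hsv[...,2]<115)&(im.max(2).astype(int)-im.min(2)<30)).astype(np.uint8)
    return m
def tray_mask(im):
    hsv=cv2.cvtColor(im,cv2.COLOR_RGB2HSV)
    w=(hsv[...,1]<50)&(hsv[...,2]>150)
    b=(hsv[...,0]>100)&(hsv[...,0]<125)&(hsv[...,1]>100)
    return (w|b).astype(np.uint8)*255
E
python3 - <<'E'
from h import *
for n,c in[('top',(214,182)),('scene',(215,245))]:
    im=cv2.imread(f'pics/{n}0.png')[:,:,::-1].copy()
    m=tray_mask(im); cs,_=cv2.findContours(cv2.morphologyEx(m,cv2.MORPH_CLOSE,np.ones((3,3))),0,2)
    k=[x for x in cs if cv2.pointPolygonTest(x,c,False)>0 or cv2.contourArea(x)>3000]
    for x in k:
        if cv2.pointPolygonTest(cv2.convexHull(x),c,False)<0: continue
        P=ray(n,cv2.convexHull(x).reshape(-1,2),.012)
        r=cv2.minAreaRect((P[:,:2]*1000).astype(np.float32)); print(n,cv2.contourArea(x),r,cv2.boxPoints(r))
    g=cores(n,im); hull=cv2.convexHull(max(k,key=lambda x:cv2.contourArea(x)*(cv2.pointPolygonTest(cv2.convexHull(x),c,False)>0)))
    hm=np.zeros_like(g);cv2.drawContours(hm,[hull],-1,1,-1)
    N,l,st,ce=cv2.connectedComponentsWithStats(g*hm)
    for i in range(1,N):
        if st[i,4]>15: print(st[i],ce[i],ray(n,ce[i],.030)*1000, ray(n,ce[i],.021)*1000)
im=cv2.imread('pics/top0.png')[130:240,135:295]
cv2.imwrite('pics/c.png',cv2.resize(im,None,fx=5,fy=5,interpolation=cv2.INTER_CUBIC))
E
```

```text
top 7948.5 ((490.669921875, -245.41845703125), (289.0322265625, 170.547119140625), 85.37667083740234) [[ 394.02515  -382.59088 ]
 [ 564.01733  -396.3378  ]
 [ 587.3147   -108.24603 ]
 [ 417.3225    -94.499115]]
[238 179  10  12  60] [242.61666667 184.75      ] [[ 480.82219188 -318.96017944   30.        ]] [[ 481.73559898 -318.53829831   21.        ]]
[240 197  11  12  65] [244.78461538 202.33846154] [[ 439.14101784 -324.79113179   30.        ]] [[ 439.6788096  -324.42179705   21.        ]]
scene 8576.0 ((494.7293395996094, -244.3707733154297), (296.5502014160156, 185.78236389160156), 85.10279083251953) [[ 389.51923  -384.17462 ]
 [ 574.6234   -400.03455 ]
 [ 599.93945  -104.566925]
 [ 414.83527   -88.707   ]]
[214 202  13  13 116] [220.37068966 208.02586207] [[ 525.97133517 -305.0770167    30.        ]] [[ 531.8484991  -312.91183702   21.        ]]
[234 209  13  14 136] [240.375      215.42647059] [[ 476.08127204 -308.53553546   30.        ]] [[ 481.23424013 -316.42055906   21.        ]]
[252 214  14  14 155] [258.44516129 220.58709677] [[ 434.89751456 -315.51379228   30.        ]] [[ 439.45266608 -323.50011109   21.        ]]
```

View pics/c.png

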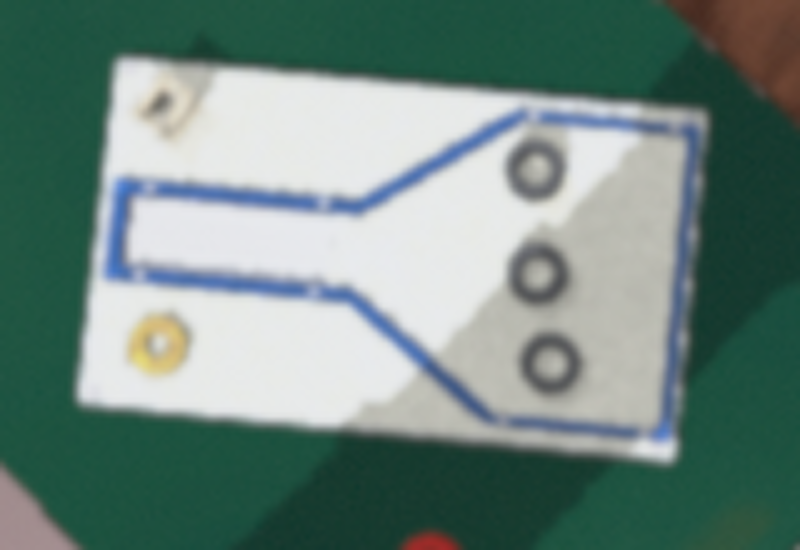

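```bash
cat >> h.py <<'E'
O=np.array([.4907,-.2454]); a=np.arctan2(288.1,23.3); X=np.array([np.cos(a),np.sin(a)]); Y=np.array([-X[1],X[0]])
def t2w(x,y): return O+X*x/1000+Y*y/1000
def w2t(p): d=np.asarray(p)[:2]-O; return 1000*np.array([d@X,d@Y])
D=23.6  # core centre ahead of TCP when nested in the gap
def plan(wps,core=True):
    """wps: (x,y [tray mm], z [m], heading deg in tray, n rows); core=True: xy is the core centre. Prints tool-frame rows."""
    s=bot.read_state();p=np.array(s['position']);R=np.array(s['tcp_rot'])
    h=np.arctan2(R[1,0],R[0,0])-a; k=0
    ht=np.degrees((h+np.pi)%(2*np.pi)-np.pi)
    print('t',round(s['time'],2),'tcp tray',w2t(p).round(1),'z',round(p[2]*1000,1),'head',ht.round(1),'F',np.round(s['ft_force'],1),'open',round(s['opening'],4))
    h=np.radians(ht)
    def core_xy(p,h): return w2t(p)+(D*np.array([np.cos(h),np.sin(h)]) if core else 0)
    for x,y,z,hd,n in wps:
        c0=core_xy(p,h);h0=h;z0=p[2];rows=[]
        for i in range(1,n+1):
            f=i/n; hn=h0+(np.radians(hd)-h0)*f; c=c0+(np.array([x,y])-c0)*f
            if core: c=c-D*np.array([np.cos(hn),np.sin(hn)])
            w=np.r_[t2w(*c),z0+(z-z0)*f]; g=h+a
            Rz=np.array([[np.cos(g),np.sin(g),0],[np.sin(g),-np.cos(g),0],[0,0,-1]])
            rows.append([[round(float(v),4) for v in Rz.T@(w-p)],round(float(h-hn),3)]); p=w;h=hn
        print(rows)
E
python3 - <<'E'
from h import *
im=cv2.imread('pics/top0.png')
for u in[(242.2,163.6),(242.6,184.75),(244.8,202.3)]: print(w2t(ray('top',u,.024)[0]))
plan([(-112,4,.10,0,10),(-112,4,.020,0,4)],core=False)
E
```

```text
[-67.83323186 -47.2250117 ]
[-73.7480248    3.33529511]
[-83.04221858  44.55927767]
t 0.1 tcp tray [-330.2  187. ] z 230.5 head -59.0 F [-0.4  0.7  0.5] open 0.0855
[[[0.0269, -0.0093, 0.013], -0.103], [[0.0277, -0.0064, 0.013], -0.103], [[0.0283, -0.0036, 0.013], -0.103], [[0.0285, -0.0006, 0.013], -0.103], [[0.0284, 0.0023, 0.013], -0.103], [[0.028, 0.0052, 0.013], -0.103], [[0.0273, 0.008, 0.013], -0.103], [[0.0264, 0.0108, 0.013], -0.103], [[0.0251, 0.0135, 0.013], -0.103], [[0.0236, 0.016, 0.013], -0.103]]
[[[0.0, 0.0, 0.02], 0.0], [[0.0, 0.0, 0.02], 0.0], [[0.0, 0.0, 0.02], 0.0], [[0.0, 0.0, 0.02], 0.0]]
```

Request:
apply_moves(moves=[[[0.0269, -0.0093, 0.013], -0.103], [[0.0277, -0.0064, 0.013], -0.103], [[0.0283, -0.0036, 0.013], -0.103], [[0.0285, -0.0006, 0.013], -0.103], [[0.0284, 0.0023, 0.013], -0.103]], jaw=0.014, grip_force=40)

```text
time: 0.52
position: [0.3784, -0.4572, 0.1654]
tcp_rot: [[0.556, 0.831, -0.0], [0.831, -0.556, 0.001], [0.0, -0.001, -1.0]]
ft_force: [-0.3, 0.2, -0.3]
opening: 0.0258
finger_force: 0.0
```

Request:
apply_moves(moves=[[[0.028, 0.0052, 0.013], -0.103], [[0.0273, 0.008, 0.013], -0.103], [[0.0264, 0.0108, 0.013], -0.103], [[0.0251, 0.0135, 0.013], -0.103], [[0.0236, 0.016, 0.013], -0.103]])

```text
time: 0.93
position: [0.4785, -0.3559, 0.1004]
tcp_rot: [[0.075, 0.997, -0.0], [0.997, -0.075, 0.0], [0.0, -0.0, -1.0]]
ft_force: [0.5, -0.8, -0.1]
opening: 0.014
finger_force: 0.0
```

```bash
python3 - <<'E'
from h import *
plan([(-112,4,.020,0,5)],core=False)
im=cams.read_camera('wrist');cv2.imwrite('pics/w1.png',im[:,:,::-1]);print(cams.camera_info('wrist')['hand_eye'].round(3))
E
```

```text
t 0.93 tcp tray [-111.1    3.3] z 100.4 head 0.3 F [ 0.5 -0.8 -0.1] open 0.014
[[[-0.0002, -0.0001, 0.0161], 0.001], [[-0.0002, -0.0001, 0.0161], 0.001], [[-0.0002, -0.0001, 0.0161], 0.001], [[-0.0002, -0.0001, 0.0161], 0.001], [[-0.0002, -0.0001, 0.0161], 0.001]]
[[-0.    -0.966 -0.26   0.065]
 [ 1.    -0.     0.     0.   ]
 [-0.    -0.26   0.966 -0.142]
 [ 0.     0.     0.     1.   ]]
```

View pics/w1.png

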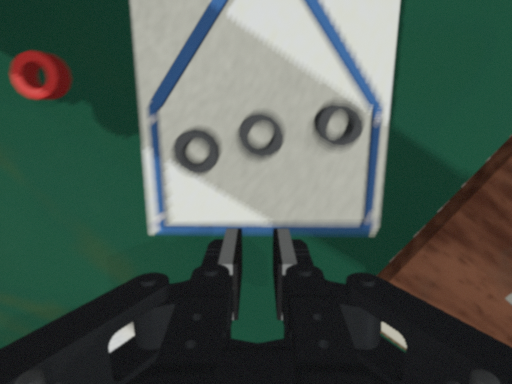

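The wrist view shows the fingertips at about (257,232) and the cores at (197,151), (261,135) and (338,124), all inside the railed feed area. I'll refine the core positions and tray frame from this view.

```bash
cat >> h.py <<'E'
def wray(uv,z,s):
    i=cams.camera_info('wrist');K=i['intrinsics'];H=np.array(i['hand_eye']);R=np.array(s['tcp_rot']);p=np.array(s['position'])
    uv=np.atleast_2d(uv).astype(float);d=np.c_[(uv-K[:2,2])/K[0,0],np.ones(len(uv))]@(R@H[:3,:3]).T;o=p+R@H[:3,3]
    return o+d*((z-o[2])/d[:,2])[:,None]
def wlook(name=None):
    s=bot.read_state();im=cams.read_camera('wrist')
    if name: cv2.imwrite(name,im[:,:,::-1])
    return s,im
def wcores(s,im):
    m=((im.max(2)<105)&(im.max(2).astype(int)-im.min(2)<30)).astype(np.uint8)
    N,l,st,ce=cv2.connectedComponentsWithStats(m)
    for i in range(1,N):
        if st[i,4]>150 and st[i,1]+st[i,3]<240:
            c,_=cv2.findContours((l==i).astype(np.uint8),0,2);e=cv2.minEnclosingCircle(c[0])
            t=w2t(wray(e[0],.024,s)[0])
            if abs(t[1])<80 and -150<t[0]<150: print('core',np.round(e[0]),round(e[1],1),t.round(1))
E
python3 - <<'E'
from h import *
s=bot.read_state();im=cv2.imread('pics/w1.png')[:,:,::-1].copy()
wcores(s,im)
# rail joints, tray (-50,+-67)ish, feed corners (-136..-140,+-71..75) at z .017
for u in[(153,108),(378,110),(157,229),(371,229)]: print(u,w2t(wray(u,.017,s)[0]).round(1))
E
```

```text
core [133.  69.] 69.3 [-23.   75.8]
core [338. 124.] 24.1 [-53.5 -50.4]
core [261. 135.] 22.4 [-60.8  -2.2]
core [196. 151.] 22.7 [-71.8  39.1]
(153, 108) [-45.9  67.1]
(378, 110) [-44.3 -77.3]
(157, 229) [-128.7   69.1]
(371, 229) [-125.8  -81.4]
```

Request:
apply_moves(moves=[[[0, 0, 0.016], 0], [[0, 0, 0.016], 0], [[0, 0, 0.016], 0], [[0, 0, 0.016], 0], [[0, 0, 0.016], 0]])

```text
time: 1.4
position: [0.4776, -0.357, 0.0203]
tcp_rot: [[0.081, 0.997, -0.001], [0.997, -0.081, 0.0], [0.0, -0.001, -1.0]]
ft_force: [-0.5, -0.3, 0.1]
opening: 0.0142
finger_force: 0.0
```

```bash
python3 - <<'E'
from h import *
plan([(-73,3,.0203,0,1)])
s,im=wlook('pics/w2.png'); wcores(s,im); print(cams.camera_info('wrist')['intrinsics'])
im=cams.read_camera('top');cv2.imwrite('pics/t2.png',cv2.resize(im[130:240,135:295,::-1],None,fx=4,fy=4))
E
```

```text
t 1.4 tcp tray [-112.3    4.1] z 20.3 head 0.0 F [-0.5 -0.3  0.1] open 0.0142
[[[0.0157, 0.0011, -0.0], 0.0]]
core [380. 141.] 41.3 [-64.  -46.2]
core [260. 157.] 37.0 [-70.6   2.6]
core [162. 180.] 38.6 [-80.5  43.5]
[[339.15894581   0.         257.05568633]
 [  0.         339.15894581 189.71758755]
 [  0.           0.           1.        ]]
```

View pics/w2.png

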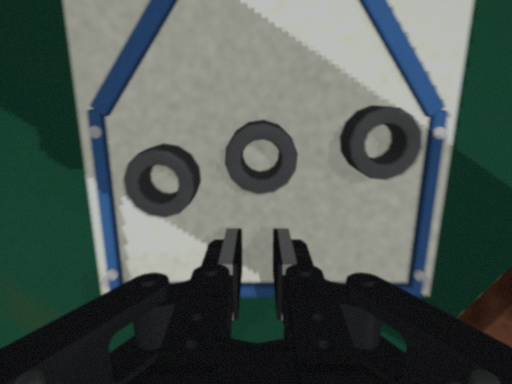

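The close view agrees with the top view: cores at tray mm B(-71,3), C(-81,44) and A(-65,-46). The earlier wrist offset came from the arm still moving. I'll push B now.

```bash
python3 - <<'E'
from h import *
plan([(-70,3,.0203,0,3),(20,0,.0203,0,7)])
E
```

```text
t 1.5 tcp tray [-111.6    5.6] z 18.7 head 0.0 F [-0.5  0.2  1.2] open 0.0141
[[[0.006, 0.0009, -0.0005], 0.0], [[0.006, 0.0009, -0.0005], 0.0], [[0.006, 0.0009, -0.0005], 0.0]]
[[[0.0129, 0.0004, 0.0], 0.0], [[0.0129, 0.0004, 0.0], 0.0], [[0.0129, 0.0004, 0.0], 0.0], [[0.0129, 0.0004, 0.0], 0.0], [[0.0129, 0.0004, 0.0], 0.0], [[0.0129, 0.0004, 0.0], 0.0], [[0.0129, 0.0004, 0.0], 0.0]]
```

Request:
apply_moves(moves=[[[0.006, 0.0009, -0.0005], 0.0], [[0.006, 0.0009, -0.0005], 0.0], [[0.006, 0.0009, -0.0005], 0.0], [[0.0125, 0.0004, 0.0], 0.0], [[0.0125, 0.0004, 0.0], 0.0]])

```text
time: 1.92
position: [0.4854, -0.3135, 0.0236]
tcp_rot: [[0.08, 0.997, 0.001], [0.997, -0.08, -0.001], [-0.001, 0.001, -1.0]]
ft_force: [0.6, 0.5, 0.3]
opening: 0.0141
finger_force: 0.4
```

```bash
python3 - <<'E'
from h import *
s,im=wlook('pics/w3.png'); wcores(s,im)
plan([(20,0,.0205,0,6)])
E
```

```text
t 1.97 tcp tray [-64.3  -0.6] z 23.6 head 0.2 F [ 0.2  3.8 -0.1] open 0.0139
[[[0.0101, -0.0001, 0.0005], 0.001], [[0.0101, -0.0001, 0.0005], 0.001], [[0.0101, -0.0001, 0.0005], 0.001], [[0.0101, -0.0001, 0.0005], 0.001], [[0.0101, -0.0001, 0.0005], 0.001], [[0.0101, -0.0001, 0.0005], 0.001]]
```

View pics/w3.png

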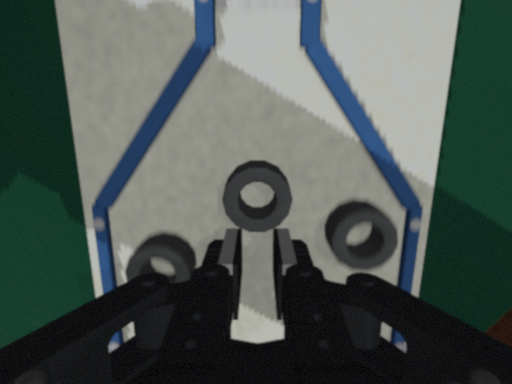

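B is nested between the fingertips at px (257,195) and lined up with the gate, whose inner edges are at columns 213 and 302. I'll continue straight.

Request:
apply_moves(moves=[[[0.01, 0, 0.0003], 0], [[0.01, 0, 0.0003], 0], [[0.01, 0, 0.0003], 0], [[0.01, 0, 0.0003], 0], [[0.01, 0, 0.0003], 0]])

```text
time: 2.38
position: [0.4889, -0.2635, 0.0213]
tcp_rot: [[0.08, 0.997, -0.0], [0.997, -0.08, -0.0], [-0.0, -0.0, -1.0]]
ft_force: [0.2, -0.6, 0.6]
opening: 0.0139
finger_force: 0.7
```

```bash
python3 - <<'E'
from h import *
s,im=wlook('pics/w4.png')
plan([(110,0,.0205,0,10)])
# gate/lane centre and core centre columns, per row
hsv=cv2.cvtColor(im,cv2.COLOR_RGB2HSV);b=(hsv[...,0]>100)&(hsv[...,0]<125)&(hsv[...,1]>110)
for r in range(20,220,25):
    c=np.where(b[r])[0]; L=c[c<257];R=c[c>257]; print(r,L.max() if len(L) else None,R.min() if len(R) else None)
wcores(s,im)
E
```

```text
t 2.43 tcp tray [-15.5   0.1] z 21.3 head 0.2 F [-0.8  2.8  0.3] open 0.0141
[[[0.0102, 0.0, 0.0001], 0.0], [[0.0102, 0.0, 0.0001], 0.0], [[0.0102, 0.0, 0.0001], 0.0], [[0.0102, 0.0, 0.0001], 0.0], [[0.0102, 0.0, 0.0001], 0.0], [[0.0102, 0.0, 0.0001], 0.0], [[0.0102, 0.0, 0.0001], 0.0], [[0.0102, 0.0, 0.0001], 0.0], [[0.0102, 0.0, 0.0001], 0.0], [[0.0102, 0.0, 0.0001], 0.0]]
20 214 304
45 215 303
70 216 302
95 217 301
120 217 300
145 217 300
170 213 304
195 195 321
core [301.  70.] 70.0 [ 57.3 -17. ]
```

Request:
apply_moves(moves=[[[0.009, 0.0001, 0], 0], [[0.009, 0.0001, 0], 0], [[0.009, 0, 0], 0], [[0.009, 0, 0], 0], [[0.009, 0, 0], 0]])

```text
time: 2.85
position: [0.4927, -0.2186, 0.0212]
tcp_rot: [[0.08, 0.997, -0.0], [0.997, -0.08, 0.0], [0.0, -0.0, -1.0]]
ft_force: [-0.3, -0.3, 0.2]
opening: 0.0142
finger_force: 0.2
```

```bash
python3 - <<'E'
from h import *
s,im=wlook('pics/w5.png')
plan([(110,0,.0205,0,6)])
E
```

```text
t 2.9 tcp tray [29.2  0. ] z 21.3 head 0.2 F [-0.   2.   0.2] open 0.0141
[[[0.0095, 0.0, 0.0001], 0.001], [[0.0095, 0.0, 0.0001], 0.001], [[0.0095, 0.0, 0.0001], 0.001], [[0.0095, 0.0, 0.0001], 0.001], [[0.0095, 0.0, 0.0001], 0.001], [[0.0095, 0.0, 0.0001], 0.001]]
```

View pics/w5.png

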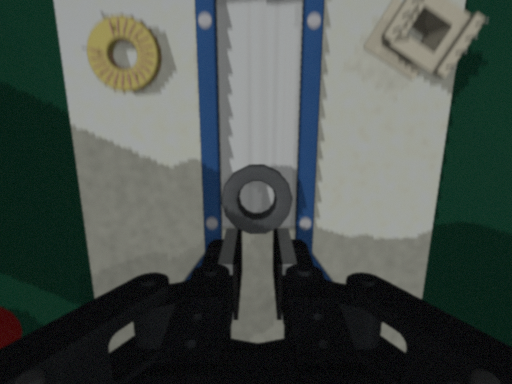

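B sits in the slot mouth at px (257,198). The coil (123,53) and former (430,35) are far ahead of the fingers. I'll push B 28 mm farther, then back off and lift.

Request:
apply_moves(moves=[[[0.008, 0, 0], 0], [[0.008, 0, 0], 0], [[0.007, 0, 0], 0], [[0.005, 0, 0], 0], [[-0.02, 0, 0], 0]])

```text
time: 3.32
position: [0.4946, -0.2059, 0.0216]
tcp_rot: [[0.073, 0.997, 0.001], [0.997, -0.073, 0.003], [0.003, 0.001, -1.0]]
ft_force: [1.0, 0.7, 1.0]
opening: 0.0141
finger_force: 0.0
```

```bash
python3 - <<'E'
from h import *
s,im=wlook('pics/w6.png'); wcores(s,im)
h=np.radians(-28.5); q=np.array([-81.5,44])-38*np.array([np.cos(h),np.sin(h)]); print(q)
plan([(-5,5,.060,0,2),(q[0],q[1],.060,-28.5,5),(q[0],q[1],.0205,-28.5,3)],core=False)
E
```

```text
core [421.  76.] 18.0 [113.6 -64.7]
[-114.89505028   62.13203289]
t 3.37 tcp tray [31.4  0.1] z 21.3 head 0.1 F [ 0.5 -4.5 -0.2] open 0.0138
[[[-0.0182, -0.0025, -0.0194], 0.001], [[-0.0182, -0.0025, -0.0194], 0.001]]
[[[-0.022, -0.0114, 0.0], 0.099], [[-0.023, -0.0092, 0.0], 0.099], [[-0.0238, -0.0069, 0.0], 0.099], [[-0.0244, -0.0045, 0.0], 0.099], [[-0.0247, -0.002, 0.0], 0.099]]
[[[0.0, 0.0, 0.0132], 0.0], [[0.0, 0.0, 0.0132], 0.0], [[0.0, 0.0, 0.0132], 0.0]]
```

Request:
apply_moves(moves=[[[-0.018, -0.0025, -0.02], 0], [[-0.018, -0.0025, -0.02], 0], [[-0.022, -0.0114, 0.0], 0.099], [[-0.023, -0.0092, 0.0], 0.099], [[-0.0238, -0.0069, 0.0], 0.099]])

```text
time: 3.78
position: [0.4455, -0.3113, 0.0617]
tcp_rot: [[0.373, 0.928, 0.001], [0.928, -0.373, -0.001], [-0.0, 0.001, -1.0]]
ft_force: [-0.7, 0.4, -0.6]
opening: 0.0142
finger_force: 0.0
```

Request:
apply_moves(moves=[[[-0.0244, -0.0045, 0.0], 0.099], [[-0.026, -0.002, 0.0], 0.099], [[0, 0, 0], 0], [[0, 0, 0], 0]])

```text
time: 4.12
position: [0.4179, -0.355, 0.0612]
tcp_rot: [[0.547, 0.837, -0.001], [0.837, -0.547, -0.001], [-0.001, -0.0, -1.0]]
ft_force: [0.2, 0.5, -0.4]
opening: 0.0138
finger_force: 0.0
```

```bash
python3 - <<'E'
from h import *
s,im=wlook('pics/w7.png'); wcores(s,im)
im=cams.read_camera('top')
cv2.imwrite('pics/t7.png',cv2.resize(im[130:240,135:295,::-1],None,fx=4,fy=4,interpolation=cv2.INTER_CUBIC))
h=np.radians(-28.5); q=np.array([-81.5,44])-36*np.array([np.cos(h),np.sin(h)]); print(q)
plan([(q[0],q[1],.0205,-28.5,4)],core=False)
E
```

```text
core [406.  30.] 38.9 [-64.4 -47. ]
core [462.  68.] 71.3 [-93.9 -64.7]
core [486.  70.] 72.3 [-100.5  -74.9]
core [258. 148.] 28.0 [-80.8  43.9]
[-113.13741606   61.17771537]
t 4.22 tcp tray [-112.6   62.1] z 61.3 head -28.2 F [0.9 0.2 0.7] open 0.0139
[[[0.0, 0.0003, 0.0102], 0.001], [[0.0, 0.0003, 0.0102], 0.001], [[0.0, 0.0003, 0.0102], 0.001], [[0.0, 0.0003, 0.0102], 0.001]]
```

View pics/t7.png

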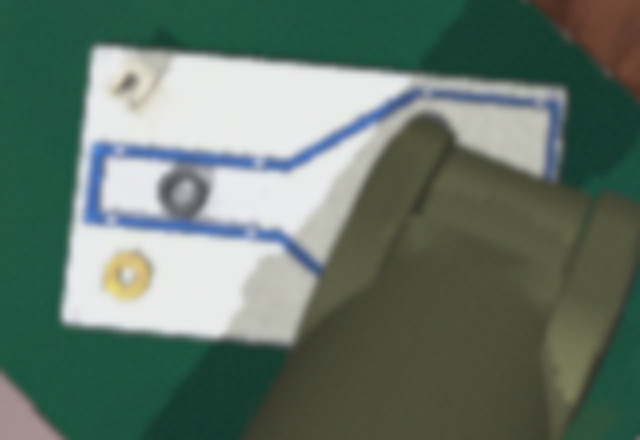

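B lies in the slot at crop px (184,190), which is x ≈ 80, and the coil and former are undisturbed. I'll descend behind C and push it along -28°.

Request:
apply_moves(moves=[[[0, 0.0003, 0.0102], 0], [[0, 0.0003, 0.0102], 0], [[0, 0.0003, 0.0102], 0], [[0, 0, 0.0102], 0], [[0, 0, 0], 0]])

```text
time: 4.63
position: [0.4196, -0.3529, 0.0181]
tcp_rot: [[0.543, 0.84, -0.002], [0.84, -0.543, 0.002], [0.001, -0.003, -1.0]]
ft_force: [0.0, 0.6, 0.2]
opening: 0.014
finger_force: 0.0
```

```bash
python3 - <<'E'
from h import *
s,im=wlook('pics/w8.png'); wcores(s,im)
plan([(-84,44.5,.0208,-28.5,2),(-30,15,.0208,-28.5,6)])
E
```

```text
core [113.  94.] 110.0 [-27.9  79. ]
core [458.  23.] 54.7 [-67.4 -46.8]
core [258. 171.] 37.7 [-81.1  44.1]
t 4.68 tcp tray [-113.1   62.3] z 19.0 head -28.3 F [ 0.1  0.  -1.2] open 0.0142
[[[0.0052, 0.0009, -0.0009], 0.002], [[0.0052, 0.0009, -0.0009], 0.002]]
[[[0.0103, 0.0, 0.0], 0.0], [[0.0103, 0.0, 0.0], 0.0], [[0.0103, 0.0, 0.0], 0.0], [[0.0103, 0.0, 0.0], 0.0], [[0.0103, 0.0, 0.0], 0.0], [[0.0103, 0.0, 0.0], 0.0]]
```

Request:
apply_moves(moves=[[[0.005, 0.0004, -0.0006], 0], [[0.005, 0.0003, -0.0006], 0], [[0.01, 0, 0], 0], [[0.01, 0, 0], 0], [[0.01, 0, 0], 0]])

```text
time: 5.1
position: [0.4432, -0.3196, 0.022]
tcp_rot: [[0.543, 0.839, 0.001], [0.839, -0.543, -0.0], [0.0, 0.001, -1.0]]
ft_force: [-1.0, -0.9, -0.1]
opening: 0.014
finger_force: 0.2
```

```bash
python3 - <<'E'
from h import *
s,im=wlook('pics/w9.png'); wcores(s,im)
plan([(-25,11,.0208,-28,3),(12,0,.0208,0,5)])
E
```

```text
core [418. 104.] 139.9 [-53.4 -45.7]
core [491.  62.] 64.7 [-51.6 -76.6]
t 5.15 tcp tray [-75.3  40. ] z 22.1 head -28.1 F [ 1.4  0.9 -0.2] open 0.0141
[[[0.0115, 0.0006, 0.0004], -0.001], [[0.0115, 0.0006, 0.0004], -0.001], [[0.0115, 0.0006, 0.0004], -0.001]]
[[[0.0077, 0.0008, 0.0], -0.098], [[0.0078, 0.0015, 0.0], -0.098], [[0.0078, 0.0023, 0.0], -0.098], [[0.0078, 0.003, 0.0], -0.098], [[0.0077, 0.0038, 0.0], -0.098]]
```

View pics/w9.png

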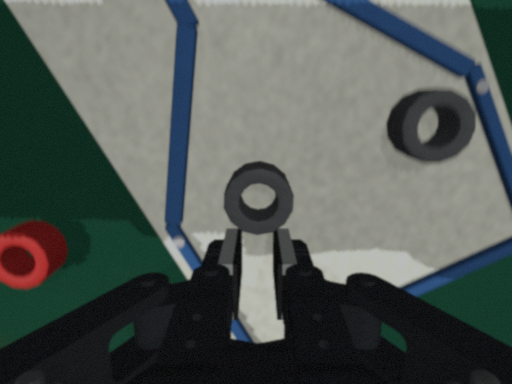

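C is nested at px (258,198), and A is clear at (431,125). Next is the push and then the arc toward the gate axis.

Request:
apply_moves(moves=[[[0.0115, 0.0005, 0.0002], 0], [[0.0115, 0.0005, 0.0002], 0], [[0.0115, 0.0005, 0.0002], 0], [[0.0077, 0.0008, 0], -0.098], [[0.0078, 0.0015, 0], -0.098]])

```text
time: 5.57
position: [0.4731, -0.2788, 0.0211]
tcp_rot: [[0.365, 0.931, 0.0], [0.931, -0.365, 0.0], [0.0, 0.0, -1.0]]
ft_force: [0.6, -0.3, 0.1]
opening: 0.0141
finger_force: 0.2
```

```bash
python3 - <<'E'
from h import *
plan([(10,0,.0208,0,4),(52,0,.0208,0,5)])
E
```

```text
t 5.57 tcp tray [-34.7  14.8] z 21.1 head -16.8 F [ 0.6 -0.3  0.1] open 0.0141
[[[0.0059, 0.0021, 0.0001], -0.073], [[0.0059, 0.0025, 0.0001], -0.073], [[0.0058, 0.0029, 0.0001], -0.073], [[0.0057, 0.0033, 0.0001], -0.073]]
[[[0.0084, 0.0, 0.0], 0.0], [[0.0084, -0.0, 0.0], 0.0], [[0.0084, 0.0, 0.0], 0.0], [[0.0084, -0.0, 0.0], 0.0], [[0.0084, 0.0, 0.0], 0.0]]
```

Request:
apply_moves(moves=[[[0.0055, 0.0021, 0], -0.073], [[0.0055, 0.0025, 0], -0.073], [[0.0055, 0.0029, 0], -0.073], [[0.0055, 0.0033, 0], -0.073]])

```text
time: 5.9
position: [0.489, -0.2609, 0.0211]
tcp_rot: [[0.083, 0.997, 0.0], [0.997, -0.083, 0.0], [0.0, 0.0, -1.0]]
ft_force: [0.2, -0.1, 0.6]
opening: 0.0141
finger_force: 0.2
```

```bash
python3 - <<'E'
from h import *
s,im=wlook('pics/w10.png')
plan([(55,0,.0208,0,5)])
E
```

```text
t 5.95 tcp tray [-14.2  -0.5] z 21.1 head 0.2 F [0.8 1.3 0.1] open 0.0143
[[[0.0091, -0.0001, 0.0001], 0.001], [[0.0091, -0.0001, 0.0001], 0.001], [[0.0091, -0.0001, 0.0001], 0.001], [[0.0091, -0.0001, 0.0001], 0.001], [[0.0091, -0.0001, 0.0001], 0.001]]
```

View pics/w10.png

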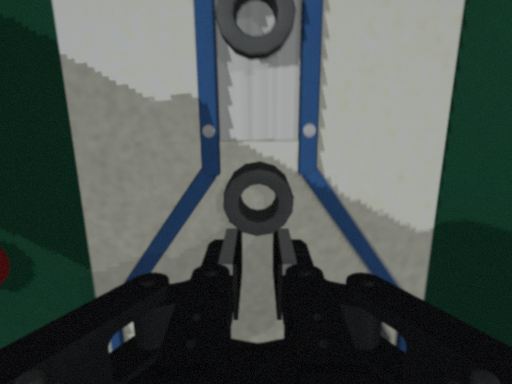

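C is at the gate mouth at px (258,198), centred between the rails at columns 217 and 300. I'll push it over the step.

Request:
apply_moves(moves=[[[0.009, 0, 0], 0], [[0.009, 0, 0], 0], [[0.009, 0, 0], 0], [[0.009, 0, 0], 0], [[0.008, 0, 0], 0]])

```text
time: 6.37
position: [0.4921, -0.2166, 0.0212]
tcp_rot: [[0.087, 0.996, -0.0], [0.996, -0.087, 0.0], [0.0, -0.0, -1.0]]
ft_force: [-0.2, -0.1, -0.1]
opening: 0.014
finger_force: 0.2
```

Request:
apply_moves(moves=[[[0.004, 0, 0], 0], [[0, 0, 0], 0], [[-0.01, 0, 0], 0], [[-0.01, 0, 0], 0]])

```text
time: 6.7
position: [0.4907, -0.2349, 0.0212]
tcp_rot: [[0.086, 0.996, -0.0], [0.996, -0.086, -0.0], [-0.0, -0.0, -1.0]]
ft_force: [-0.1, -1.0, -0.4]
opening: 0.0139
finger_force: 0.0
```

```bash
python3 - <<'E'
from h import *
s,im=wlook('pics/w11.png')
h=np.radians(36); q=np.array([-65.5,-46.5])-37*np.array([np.cos(h),np.sin(h)]); print(q)
plan([(-20,-3,.060,0,2),(q[0],q[1],.060,36,6)],core=False)
E
```

```text
[-95.43362879 -68.24805433]
t 6.75 tcp tray [6.9 1.3] z 21.0 head -0.5 F [-0.4 -2.9 -0.3] open 0.0139
[[[-0.0134, 0.0023, -0.0195], -0.005], [[-0.0134, 0.0022, -0.0195], -0.005]]
[[[-0.0126, 0.0109, 0.0], -0.105], [[-0.0136, 0.0095, 0.0], -0.105], [[-0.0146, 0.008, 0.0], -0.105], [[-0.0153, 0.0065, 0.0], -0.105], [[-0.0159, 0.0048, 0.0], -0.105], [[-0.0163, 0.0031, 0.0], -0.105]]
```

View pics/w11.png

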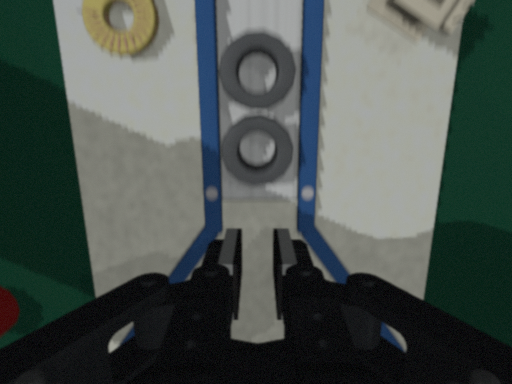

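B (257,70) and C (258,150) lie in the slot, past the step line at row 197. A is next.

Request:
apply_moves(moves=[[[-0.0134, 0.0023, -0.0195], -0.005], [[-0.0134, 0.0022, -0.0195], -0.005], [[-0.0126, 0.0109, 0.0], -0.105], [[-0.0136, 0.0095, 0.0], -0.105], [[-0.0146, 0.008, 0.0], -0.105]])

```text
time: 7.17
position: [0.5223, -0.3041, 0.0606]
tcp_rot: [[-0.238, 0.971, 0.0], [0.971, 0.238, -0.001], [-0.001, 0.0, -1.0]]
ft_force: [-0.9, -0.5, -0.8]
opening: 0.0142
finger_force: 0.0
```

Request:
apply_moves(moves=[[[-0.0153, 0.0065, 0.0], -0.105], [[-0.0159, 0.0048, 0.0], -0.105], [[-0.0163, 0.0031, 0.0], -0.105], [[0, 0, 0], 0], [[0, 0, 0], 0]])

```text
time: 7.58
position: [0.5513, -0.3432, 0.0593]
tcp_rot: [[-0.521, 0.854, -0.001], [0.854, 0.521, 0.001], [0.001, -0.0, -1.0]]
ft_force: [-0.1, 0.8, -0.3]
opening: 0.014
finger_force: 0.0
```

```bash
python3 - <<'E'
from h import *
s,im=wlook('pics/w12.png');wcores(s,im)
h=np.radians(36); q=np.array([-65.5,-46.5])-37*np.array([np.cos(h),np.sin(h)]); print(q)
plan([(q[0],q[1],.0208,36,4)],core=False)
E
```

```text
core [46. 68.] 75.8 [-89.8  62.6]
core [256. 156.] 28.7 [-64.3 -47. ]
[-95.43362879 -68.24805433]
t 7.63 tcp tray [-91.4 -68. ] z 59.5 head 36.0 F [-0.6  0.9 -0.1] open 0.014
[[[-0.0008, -0.0005, 0.0097], 0.0], [[-0.0008, -0.0005, 0.0097], 0.0], [[-0.0008, -0.0005, 0.0097], 0.0], [[-0.0008, -0.0005, 0.0097], 0.0]]
```

Request:
apply_moves(moves=[[[-0.0008, 0, 0.0096], 0], [[-0.0008, 0, 0.0096], 0], [[-0.0008, 0, 0.0096], 0], [[-0.0008, 0, 0.0096], 0], [[0, 0, 0], 0]])

```text
time: 8.05
position: [0.5524, -0.3434, 0.0189]
tcp_rot: [[-0.525, 0.851, -0.004], [0.851, 0.525, 0.002], [0.003, -0.002, -1.0]]
ft_force: [-0.2, -0.2, 0.7]
opening: 0.0141
finger_force: 0.0
```

```bash
python3 - <<'E'
from h import *
s,im=wlook('pics/w13.png');wcores(s,im)
plan([(-65,-47,.0208,36,2),(-26,-18.5,.0208,36,5)])
E
```

```text
core [254. 171.] 37.5 [-64.6 -47. ]
t 8.1 tcp tray [-92.7 -69.9] z 20.0 head 36.3 F [-0.3 -0.5 -0.8] open 0.0141
[[[0.0062, -0.0011, -0.0004], 0.003], [[0.0062, -0.0011, -0.0004], 0.003]]
[[[0.0097, -0.0, 0.0], 0.0], [[0.0097, -0.0, 0.0], 0.0], [[0.0097, -0.0, 0.0], 0.0], [[0.0097, -0.0, 0.0], 0.0], [[0.0097, -0.0, 0.0], 0.0]]
```

Request:
apply_moves(moves=[[[0.006, -0.0006, -0.0004], 0], [[0.006, -0.0006, -0.0004], 0], [[0.01, 0, 0], 0], [[0.01, 0, 0], 0], [[0.01, 0, 0], 0]])

```text
time: 8.52
position: [0.5306, -0.3081, 0.0232]
tcp_rot: [[-0.525, 0.851, 0.001], [0.851, 0.525, -0.0], [-0.001, 0.001, -1.0]]
ft_force: [0.2, 0.1, 0.2]
opening: 0.0139
finger_force: 0.1
```

```bash
python3 - <<'E'
from h import *
plan([(-22,-14,.0208,33,2),(12,0,.0208,0,6)])
E
```

```text
t 8.52 tcp tray [-59.3 -44.8] z 23.2 head 36.3 F [0.2 0.1 0.2] open 0.0139
[[[0.0124, -0.0021, 0.0012], 0.029], [[0.0123, -0.0024, 0.0012], 0.029]]
[[[0.0061, -0.0011, 0.0], 0.096], [[0.0062, -0.0017, 0.0], 0.096], [[0.0062, -0.0023, 0.0], 0.096], [[0.0062, -0.0029, 0.0], 0.096], [[0.0061, -0.0035, 0.0], 0.096], [[0.006, -0.004, 0.0], 0.096]]
```

Request:
apply_moves(moves=[[[0.012, -0.0018, 0.0004], 0.029], [[0.012, -0.0022, 0.0004], 0.029], [[0.0061, -0.0011, 0], 0.096], [[0.0062, -0.0017, 0], 0.096]])

```text
time: 8.85
position: [0.5068, -0.2797, 0.0225]
tcp_rot: [[-0.295, 0.956, 0.001], [0.956, 0.295, -0.0], [-0.0, 0.001, -1.0]]
ft_force: [-0.3, -0.4, -0.1]
opening: 0.0143
finger_force: 0.1
```

```bash
python3 - <<'E'
from h import *
s,im=wlook('pics/w14.png')
plan([(10,0,.0208,0,4)])
E
```

```text
t 8.9 tcp tray [-31.6 -18.2] z 22.6 head 21.4 F [-1.4  1.  -0.3] open 0.014
[[[0.0056, -0.0026, 0.0005], 0.093], [[0.0055, -0.0031, 0.0005], 0.093], [[0.0054, -0.0036, 0.0005], 0.093], [[0.0052, -0.0041, 0.0005], 0.093]]
```

View pics/w14.png

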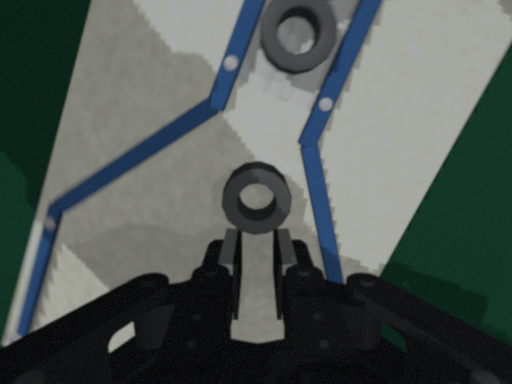

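A is nested at px (257,198) and clear of the -y funnel rail. I've now viewed 12 pictures, over the limit of 10, so I'll view no more and check the rest numerically.

Request:
apply_moves(moves=[[[0.0054, -0.0027, 0.0004], 0.093], [[0.0053, -0.0032, 0.0004], 0.093], [[0.0052, -0.0036, 0.0004], 0.093], [[0.005, -0.0041, 0.0003], 0.093]])

```text
time: 9.23
position: [0.4906, -0.2619, 0.0209]
tcp_rot: [[0.071, 0.997, 0.001], [0.997, -0.071, -0.001], [-0.001, 0.001, -1.0]]
ft_force: [0.8, 0.5, 0.5]
opening: 0.014
finger_force: 0.3
```

```bash
cat >> h.py <<'E'
def rings(s,im):
    "dark rings near the tool's centre line: hole found as a child contour of a dark ring"
    m=cv2.inRange(im,(0,0,0),(112,112,112)); m[(im.max(2).astype(int)-im.min(2))>30]=0
    cs,hi=cv2.findContours(m,cv2.RETR_CCOMP,cv2.CHAIN_APPROX_NONE)
    for c,k in zip(cs,hi[0]):
        if k[3]>=0 and 200<cv2.contourArea(c)<2500:
            e=cv2.fitEllipse(c)
            if e[1][0]/e[1][1]>.6: print('hole',np.round(e[0]),np.round(e[1]),w2t(wray(e[0],.022,s)[0]).round(1))
E
python3 - <<'E'
from h import *
s,im=wlook('pics/w15.png');rings(s,im)
plan([(56,0,.0208,0,6)])
E
```

```text
hole [257. 197.] [25. 33.] [ 7.3 -1. ]
hole [255.  83.] [32. 36.] [54.4  0.1]
t 9.28 tcp tray [-15.   -0.2] z 20.9 head 0.2 F [-0.9  0.3 -0.1] open 0.0141
[[[0.0079, -0.0, 0.0], 0.001], [[0.0079, -0.0, 0.0], 0.001], [[0.0079, -0.0, 0.0], 0.001], [[0.0079, -0.0, 0.0], 0.001], [[0.0079, -0.0, 0.0], 0.001], [[0.0079, -0.0, 0.0], 0.001]]
```

Request:
apply_moves(moves=[[[0.008, 0, 0], 0], [[0.008, 0, 0], 0], [[0.008, 0, 0], 0], [[0.008, 0, 0], 0], [[0.008, 0, 0], 0]])

```text
time: 9.7
position: [0.4936, -0.2213, 0.0203]
tcp_rot: [[0.067, 0.998, 0.001], [0.998, -0.067, -0.0], [0.0, 0.001, -1.0]]
ft_force: [0.0, -0.5, 0.2]
opening: 0.0141
finger_force: 0.4
```

```bash
python3 - <<'E'
from h import *
s,im=wlook('pics/w16.png');rings(s,im)
plan([(51,0,.0208,0,1)])
E
```

```text
hole [254. 198.] [19. 25.] [47.7  0.5]
hole [252. 129.] [26. 38.] [77.1  1.5]
hole [253.  58.] [26. 40.] [104.1   1.4]
t 9.75 tcp tray [26.6 -0.9] z 20.3 head 0.9 F [0.6 1.6 0.1] open 0.0144
[[[0.0008, -0.0009, -0.0005], 0.015]]
```

Request:
apply_moves(moves=[[[0.003, 0, 0], 0], [[0, 0, 0], 0], [[-0.01, 0, 0], 0], [[-0.02, 0, 0], 0], [[-0.015, 0, -0.02], 0]])

```text
time: 10.17
position: [0.4879, -0.2652, 0.0375]
tcp_rot: [[0.069, 0.998, -0.005], [0.998, -0.069, 0.002], [0.001, -0.005, -1.0]]
ft_force: [0.2, -1.4, 0.2]
opening: 0.0141
finger_force: 0.0
```

Request:
apply_moves(moves=[[[-0.01, 0, -0.02], 0], [[0, 0, -0.02], 0], [[0, 0, 0], 0], [[0, 0, 0], 0]])

```text
time: 10.5
position: [0.4897, -0.2755, 0.0809]
tcp_rot: [[0.071, 0.997, 0.002], [0.997, -0.071, -0.001], [-0.001, 0.002, -1.0]]
ft_force: [-0.5, 0.1, -0.2]
opening: 0.0141
finger_force: 0.0
```

```bash
python3 - <<'E'
from h import *
s,im=wlook('pics/w17.png');rings(s,im)
m=cv2.inRange(im,(0,0,0),(112,112,112)); m[(im.max(2).astype(int)-im.min(2))>30]=0
cs,hi=cv2.findContours(m,0,1)
for c in cs:
    if 500<cv2.contourArea(c)<9000: x,y,w,h=cv2.boundingRect(c); print('blob',(x,y,w,h))
hsv=cv2.cvtColor(im,cv2.COLOR_RGB2HSV)
y=(hsv[...,0]>18)&(hsv[...,0]<32)&(hsv[...,1]>120);v,u=np.where(y);print('coil',u.mean(),v.mean(),w2t(wray((u.mean(),v.mean()),.018,s)[0]))
# tilt check: heights from step/lane: intensity profile along column 257
print([int(x) for x in im[0:235:4,255].mean(1)])
t=cams.read_camera('top');cv2.imwrite('pics/t17.png',t[:,:,::-1])
t0=cv2.imread('pics/top0.png')[:,:,::-1]
for n,z in(('t0',t0),('t17',t)):
    h=cv2.cvtColor(z.copy(),cv2.COLOR_RGB2HSV);yy=((h[...,0]>15)&(h[...,0]<32)&(h[...,1]>100));yy[:185]=0;yy[215:]=0;yy[:,:155]=0;yy[:,180:]=0
    v,u=np.where(yy);print(n,'coil top px',u.mean(),v.mean(),len(u))
print('former diff',np.abs(t0[138:162,160:182].astype(int)-t[138:162,160:182]).mean())
plan([(0,0,.08,0,1)],core=False)
E
```

```text
hole [259.  69.] [27. 28.] [50.4 -2.1]
blob (225, 0, 63, 100)
coil 354.25 340.75 [-131.08928161  -71.93835507]
[130, 131, 131, 133, 143, 145, 96, 89, 87, 61, 77, 91, 88, 51, 102, 131, 132, 144, 147, 146, 146, 86, 91, 89, 163, 181, 188, 193, 192, 192, 191, 181, 158, 155, 154, 150, 151, 156, 153, 153, 147, 150, 153, 151, 148, 150, 153, 149, 144, 148, 149, 151, 151, 148, 147, 150, 146, 148, 144]
t0 coil top px 165.8421052631579 198.8421052631579 38
t17 coil top px nan nan 0
former diff 100.68876262626263
t 10.6 tcp tray [-29.   -0.5] z 79.5 head 0.6 F [-0.6  0.8 -0.3] open 0.0137
[[[0.029, -0.0001, -0.0005], 0.011]]<stdin>:15: RuntimeWarning: Mean of empty slice.
  ret = ret.dtype.type(ret / rcount)
```

Request:
apply_moves(moves=[[[-0.03, 0, -0.025], 0], [[-0.033, 0, -0.02], 0], [[-0.033, 0.01, -0.01], 0], [[-0.033, 0.02, 0], 0], [[-0.033, 0.02, 0], 0]])

```text
time: 11.02
position: [0.5277, -0.4412, 0.1352]
tcp_rot: [[0.07, 0.998, -0.001], [0.998, -0.07, -0.001], [-0.001, -0.001, -1.0]]
ft_force: [2.2, -0.6, 0.2]
opening: 0.0143
finger_force: 0.0
```

Request:
apply_moves(moves=[[[-0.033, -0.015, 0], 0], [[-0.033, -0.015, 0], 0], [[-0.02, -0.03, 0], 0], [[0, 0, 0], 0], [[0, 0, 0], 0]])

```text
time: 11.43
position: [0.4589, -0.5227, 0.1331]
tcp_rot: [[0.074, 0.997, -0.004], [0.997, -0.074, 0.001], [0.001, -0.004, -1.0]]
ft_force: [1.1, 1.0, 0.6]
opening: 0.0137
finger_force: 0.0
```

```bash
python3 - <<'E'
from h import *
for n,rc in(('top',(136,165,225,280)),('scene',(185,140,305,290))):
    im=cams.read_camera(n);cv2.imwrite(f'pics/{n}18.png',im[:,:,::-1])
    im0=cv2.imread(f'pics/{n}0.png')[:,:,::-1]
    m=((im.max(2)<115)&(im.max(2).astype(int)-im.min(2)<30)).astype(np.uint8)
    N,l,st,ce=cv2.connectedComponentsWithStats(m)
    for i in range(1,N):
        t=w2t(ray(n,ce[i],.019)[0])
        if st[i,4]>20 and abs(t[0])<145 and abs(t[1])<85: print(n,st[i],ce[i].round(1),t.round(1))
    d=np.abs(im.astype(int)-im0).max(2)>40
    N,l,st,ce=cv2.connectedComponentsWithStats(d.astype(np.uint8))
    for i in range(1,N):
        if st[i,4]>12: print('  changed',st[i],w2t(ray(n,ce[i],.015)[0]).round(0))
plan([(0,0,.1,0,1)],core=False)
E
```

```text
changed [  229   117   283   267 36265] [-428.  218.]
  changed [219 151  55  55 490] [-83. -17.]
  changed [235 154  14  17 188] [-67. -52.]
  changed [335 159  10  16  68] [-304.  -64.]
  changed [330 166   7   5  26] [-286.  -58.]
  changed [161 170  38  16 427] [80. -1.]
  changed [332 179   2   8  14] [-287.  -23.]
  changed [238 195  15  16 181] [-83.  45.]
  changed [203 210  11   8  56] [ 2. 80.]
  changed [276 288   9   4  20] [-185.  241.]
  changed [290 293   8   6  36] [-219.  251.]
  changed [274 295   5   4  16] [-177.  258.]
  changed [273 300   7   6  20] [-176.  271.]
  changed [347 310   5   6  21] [-351.  276.]
  changed [152 350   9  12  25] [ 89. 423.]
scene [174 243  35  35 487] [191.3 259.2] [82.7  0.5]
  changed [ 271    0   57  131 3346] [-979. -391.]
  changed [ 380    0   58  115 3729] [-1266.   -72.]
  changed [  421     0    91   361 16160] [-615.  375.]
  changed [304  82   9  11  28] [-711. -193.]
  changed [307  93   6   5  13] [-662. -165.]
  changed [317  95   8   8  16] [-660. -121.]
  changed [315 105   8   6  19] [-610. -100.]
  changed [291 119  18  23 144] [-441.  -68.]
  changed [272 144   7  10  33] [-336.  -85.]
  changed [222 188  25  52 347] [-79. -12.]
  changed [212 200  16  15 175] [-70. -52.]
  changed [251 213  15  16 189] [-87.  41.]
  changed [282 212   5  11  31] [-131.   80.]
  changed [172 241  37  37 620] [81. -2.]
  changed [244 250   7  14  59] [ 8. 82.]
  changed [403 355  17  29 144] [ 44. 430.]
  changed [439 365  10  19  58] [ 18. 475.]
  changed [374 371   9  10  14] [ 83. 391.]
t 11.53 tcp tray [-275.5    5.7] z 134.1 head 0.7 F [ 1.4  0.8 -1.1] open 0.0142
[[[0.2754, 0.0092, 0.0341], 0.012]]
```

```bash
python3 - <<'E'
from h import *
for n,boxes in(('top',{'cap':(325,155,348,175),'reel':(368,163,398,190),'coil':(158,190,176,206),'former':(160,140,182,162)}),('scene',{'cap':(264,133,282,147),'reel':(288,130,312,154),'coil':(193,272,214,292),'former':(146,240,166,264)})):
    A=cv2.imread(f'pics/{n}0.png');B=cv2.imread(f'pics/{n}18.png')
    for k,(x0,y0,x1,y1) in boxes.items():
        a=cv2.cvtColor(A[y0:y1,x0:x1],6);b=cv2.cvtColor(B[y0-6:y1+6,x0-6:x1+6],6)
        r=cv2.minMaxLoc(cv2.matchTemplate(b,a,cv2.TM_CCOEFF_NORMED));print(n,k,'score',round(r[1],3),'shift',r[3][0]-6,r[3][1]-6,end=' ')
        if k=='cap':
            for I in(A,B):
                h=cv2.cvtColor(I,cv2.COLOR_BGR2HSV)[y0-5:y1+5,x0-5:x1+5];m=((h[...,0]<8)|(h[...,0]>172))&(h[...,1]>120);v,u=np.where(m);print('red',u.mean().round(1),v.mean().round(1),len(u),end=' ')
        print()
    # holes / extent of dark strip in the slot
    m=((B.max(2)<125)&(B.max(2).astype(int)-B.min(2)<30)).astype(np.uint8)
    cs,hi=cv2.findContours(m,cv2.RETR_CCOMP,1)
    for c,k in zip(cs,hi[0]):
        if len(c)>5:
            u=c.reshape(-1,2).mean(0);t=w2t(ray(n,u,.020)[0])
            if 20<t[0]<140 and abs(t[1])<25: P=np.array([w2t(q) for q in ray(n,c.reshape(-1,2),.022)]);print('  ','hole' if k[3]>=0 else 'blob',t.round(1),P.min(0).round(0),P.max(0).round(0))
E
```

```text
top cap score 0.808 shift -1 -1 red 18.7 12.6 83 red 17.5 12.1 55 
top reel score 0.263 shift 6 6 
top coil score 0.996 shift 0 0 
top former score 0.993 shift 0 0 
   blob [38.8  1.1] [36. -5.] [43.  7.]
   blob [93.3  2.4] [83. -6.] [103.  13.]
   blob [64.1  0.1] [ 54. -11.] [74. 13.]
   blob [116.9  -0.3] [112.  -6.] [119.   7.]
scene cap score 0.922 shift 0 0 red 13.1 12.3 87 red 13.1 12.4 84 
scene reel score 0.912 shift 0 0 
scene coil score 0.999 shift 0 0 
scene former score 1.0 shift 0 0 
   blob [82.6  0.6] [ 36. -19.] [129.  19.]
   hole [111.9   2.2] [109.  -0.] [117.   8.]
   hole [82.   1.8] [80. -0.] [86.  6.]
```

```bash
python3 -c "
from cell import job_done
print(job_done())"
```

```text
the job is handed in; nothing more can be done
None
```

I handed the job in at about 12 s: the final camera measurements put all three cores in the slot at x ≈ 52, 82 and 112 mm, with the coil, former, bottle and reel not displaced, but I viewed 12 pictures, 2 over the limit of 10.

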